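# Plug the relay into its cheeked socket

### The job

Take the relay (the large black block with the narrower plug foot) out of the blue bin, stand it upright on the grey pad and let go of it, so that you can take it again across its other pair of sides: the socket's tall cheeks leave no room for fingers at the sides you had to use in the bin. Then plug it foot first into the socket and press it firmly until it is fully home, with its shoulder down on the socket face, and let go. Do not drop it or tip it over, and leave the other two parts standing where they are in the bin.

Things in the scene. Friction and masses are not known exactly. Their poses are not given: they have to be found in the camera images.
- relay: Relay: black plastic block 60 (x) x 44 (y) x 70 mm high on a centred grey plug foot 48 (x) x 32 (y) x 20 mm; 90 mm high in all, 0.22 kg. Pale plates on its broad (y) sides, grey patch on top. Origin: centre of the foot's underside; z up; same when turned half round. Starts standing in one of the bin's bays (which one varies), x along the bay.
- capacitor: Round aluminium can, 42 mm across and 76 mm high (44 mm round its black foot), standing in another bay; stays there. Origin: centre of its underside.
- choke: Smaller black block with a steel band, 42 x 32 x 64 mm high, no foot, standing in the third bay; stays there. Origin: centre of its underside.
- bin: Blue bin, fixed. Origin: centre of its underside. Floor 4 mm thick. Three bays, centred at y = -57, 0, +57 mm, each 130 mm long (x) and 52 mm wide between 5 mm walls 98 mm high (4 mm above the relay's top); end walls 30 mm high. So the relay can be gripped there only across its 60 mm (x), from above, with some 30 mm for each finger.
- pad: Grey put-down pad with a thin aluminium rim, 120 x 120 mm, 4 mm thick, fixed on the bench, clear. Origin: centre of its underside; its top is 4 mm higher.
- socket: Grey plastic socket block on an aluminium plate, fixed. Origin: centre of the plate's underside; z up. Plate 160 x 120 x 10 mm; block 100 (x) x 64 (y) mm, its top face 42 mm above the origin, with the hole in its centre. On the face two cheeks, inner sides at x = +-34 mm, 50 mm wide (y), 76 mm high (6 mm above the plugged relay's top); the y sides are open.
- socket_mouth (a point): Centre of the socket hole at the face, axes as the socket's. Hole 50.5 (x) x 34.5 (y) mm, small chamfer: the relay's x must lie along the socket's x, either way round. 8 mm down the foot meets a stiff brass contact carrier that yields to a push of about 10 N and stays down; fully home the foot is 20 mm deep and the relay's shoulder rests on the face.
Things that resemble listed ones, but are neither listed nor needed, are in the scene too. Leave any pink or red look-alike of the relay alone. What is shaped like the socket but pink is not meant.

How it is judged:
On the way, in this order (a step that is already met when the one before it is completed fails the run):
1. the relay stands upright by itself on the pad, let go (horizontal distance between relay and pad below 0.06 m and height (world z) of relay below 0.008 m and angle between relay's own z axis and vertical below 0.08 rad and contact force between the fingers and relay below 0.1 N and linear speed of relay below 0.02 m/s), for 0.2 s.
2. the relay is plugged fully home in the socket (z of relay in the frame of socket_mouth below -0.0175 m and horizontal distance between relay and socket_mouth below 0.004 m and angle between relay's own z axis and vertical below 0.05 rad and angle between the x axis of relay and the x axis of socket, either way round below 0.07 rad), for 0.2 s.
At the end, for the whole second after the job is handed in: The relay is plugged in the socket and let go: foot at least 17.5 mm deep of 20, within 4 mm of the hole's centre, upright within 0.05 rad and along the socket within 0.07 rad (either way round), at rest; the can and the small block still stand within 30 mm of where they were (all of step 2 and contact force between the fingers and relay below 0.1 N and linear speed of relay below 0.02 m/s and distance of each of capacitor, choke from where it was at the start of the episode below 0.03 m and angle between each of capacitor, choke's own z axis and vertical below 0.3 rad); the robot touches nothing.
It fails at once if the relay is tipped over (more than 0.6 rad) (angle between relay's own z axis and vertical above 0.6 rad).
It fails at once if the relay is dropped (falls freely at over 0.6 m/s) (linear speed of relay above 0.6 m/s and contact force between the fingers and relay below 0.05 N).
It also fails if it takes over 72 s, if anything falls off the work surface, if the arm or the gripper's body presses on something with over 40 N, if the wrist force passes 120 N, or if a joint passes its speed limit or range.

### The arm

A 6-joint arm with a two-finger parallel gripper is mounted at the origin on the work surface. World frame = base frame: x ahead of the robot, y to its left, z up, the work surface at z = 0. Lengths are in m, angles in rad, forces in N, time in s.
With the tool pointing down it reaches from about 0.25 to 0.8 m from the base axis. Payload 3.9 kg.
Tool frame: the origin (TCP) lies midway between the tips of the shut fingers; the grasp point (between the pads) lies 19 mm behind it; z points along the fingers, y is the line along which they close (so a half turn about z gives the same grasp; the last joint's range is limited). The gripper opens to 85 mm and grips with 20 to 120 N. Pads are 22 mm wide; open, the fingers measure 114 mm over their backs; the gripper's body (76 mm by 85 mm) begins 54 mm behind the grasp point. The pads swing forward as they close: fully open they stand 13 mm farther back than shut.
Start: joints at [1.229, 0.26, -0.138, 1.173, 0, 1.571], TCP at [0.176, 0.495, 0.231] pointing down, gripper open.
Joint ranges: [-2.78, 2.78], [-0.83, 1.72], [-1.28, 1.37], [-1.9, 2.12], [-1.57, 1.48], [-3.14, 3.14]. Speed limits (rad/s): [2.57, 2.57, 3.14, 3.14, 3.14, 3.14].

### API

Orientations are given as a unit quaternion [x, y, z, w].
In Python, from workcell import env gives the robot as it stands.
- The arm moves only by the shell command python3 -m handwheel 'ROWS'. ROWS is JSON, a list of rows, each a list of 3 entries, a list of its own where there are three numbers: the shift along the tool's x, y, z normalised to -1 to 1, where 1 is 0.5 m, then the turn about the tool's z normalised to -1 to 1, where 1 is 2 pi rad, then the closure, from -1 (fully open) to 1 (shut). In form: [[[x, y, z], twist, gripper], ...]. A call has 1 to 8 rows; each row is the pose to reach, as a shift and turn from the pose commanded when the call began, along the tool's axes at that moment, turning the shorter way round; what a row does not reach only later rows make up. A row lasts 1/10 s, in which the tool goes at most 50 mm and 8.59 degrees, less where a joint would pass 70% of its speed; a pose out of reach is approached as far as the arm can. A call with a number of a shift or a turn outside -1 to 1 is refused whole. A call with a gripper value outside its range is refused whole. The fingers move at their own pace and stop on an object; the grip force is fixed at half the most. Time passes only in rows, so rows that repeat a pose let the fingers close. It gives the time, the measured TCP pose, the force, the opening and the grip force at its end, in the units of the state.
- env.get_state(): the state, without advancing time (a new reading comes with each control period).
- env.camera(name): name is "scene" or "top" or "wrist"; returns the picture (480x640x3 uint8, red, green, blue); there is no depth.
- env.camera_model(name): a dict with "intrinsics" (3x3 intrinsics, pixels), "pose" (4x4, takes a point from camera to world coordinates); the wrist camera has in their place "tool_from_camera" (4x4, takes a point from camera to tool coordinates, whose origin is the TCP and whose axes are the flange's). Camera axes: x right, y up, looking along -z (the intrinsics and any distortion apply to the point x, -y, -z); pixel columns grow to the right and rows downward; lengths in m; the calibration is good to about 2 mm. A picture is of the moment at which its call begins: read the wrist's pose just before it. camera_model takes no time and is no camera call.
- env.job_done(): hands the job in; it is judged then, once.
The state is a dict: "time_s": time; "qpos": joint angles; "qd": joint speeds; "joint_torque": joint torques, N m; "position": TCP position; "orientation": TCP orientation; "contact_force": force on the tool from outside, world axes, zero at the start; "ft_torque": the same for the moment, N m; "gripper_width": finger opening in m; "gripper_force": force on a finger pad.
Only numpy, scipy, OpenCV 4.12 (cv2) and the standard library are available. Lean on these libraries where they do the work, as an engineer would, in place of code of your own. Each camera call takes 0.05 s, during which the arm holds its last target. There are 200 camera calls.

## Working session

There is one attempt and no reset: what is moved stays moved. The work goes in short steps, Python scripts to look and compute and a shell command to move; the robot and the scene stay as the last step left them, time stands still between calls to the robot, and variables do not carry over. Pictures are saved under pics/ and viewed, at most 10 in all, crops included, and the job is handed in when it is done.

```bash
mkdir -p pics; ls; python3 - <<'E'
from workcell import env
import cv2,numpy as np
np.set_printoptions(precision=4,suppress=True)
for n in ("top","scene"):
    im=env.camera(n); cv2.imwrite(f"pics/{n}0.png",im[:,:,::-1]); m=env.camera_model(n); print(n,{k:np.array(v) if not isinstance(v,str) else v for k,v in m.items()})
m=env.camera_model("wrist");print(m)
s=env.get_state();print(s)
E
```

```text
pics
top {'intrinsics': array([[506.3438,   0.    , 316.9381],
       [  0.    , 506.3438, 240.2536],
       [  0.    ,   0.    ,   1.    ]]), 'pose': array([[-0.0032,  0.9988, -0.048 ,  0.4466],
       [-1.    , -0.0029,  0.0061,  0.0294],
       [ 0.0059,  0.0481,  0.9988,  1.1204],
       [ 0.    ,  0.    ,  0.    ,  1.    ]])}
scene {'intrinsics': array([[475.4864,   0.    , 327.4693],
       [  0.    , 475.4864, 243.0122],
       [  0.    ,   0.    ,   1.    ]]), 'pose': array([[ 0.2533, -0.6667,  0.7009,  1.3007],
       [ 0.9673,  0.1645, -0.1931, -0.1998],
       [ 0.0134,  0.7269,  0.6866,  0.8607],
       [ 0.    ,  0.    ,  0.    ,  1.    ]])}
{'intrinsics': array([[381.8288,   0.    , 322.2733],
       [  0.    , 381.8288, 237.4233],
       [  0.    ,   0.    ,   1.    ]]), 'tool_from_camera': array([[-0.0003,  0.9579,  0.287 ,  0.0727],
       [ 1.    ,  0.0003, -0.0001, -0.0015],
       [-0.0002,  0.287 , -0.9579, -0.142 ],
       [ 0.    ,  0.    ,  0.    ,  1.    ]])}
{'time_s': 0.1, 'qpos': array([ 1.229 ,  0.2606, -0.1393,  1.1727, -0.    ,  1.5708]), 'qd': array([-0.0006, -0.0023,  0.0037, -0.0007,  0.0023,  0.0001]), 'joint_torque': array([ -0.0002, -40.6507,  25.4527,   0.0101,  -0.    ,  -0.    ]), 'position': array([0.1758, 0.4941, 0.2306]), 'orientation': array([ 0.1701,  0.9854, -0.0008, -0.0001]), 'contact_force': array([ 0.0764,  0.5068, -0.0914]), 'ft_torque': array([ 0.0011, -0.0178, -0.0092]), 'gripper_force': 0.0, 'gripper_width': 0.0854876903242906}
```

View pics/top0.png

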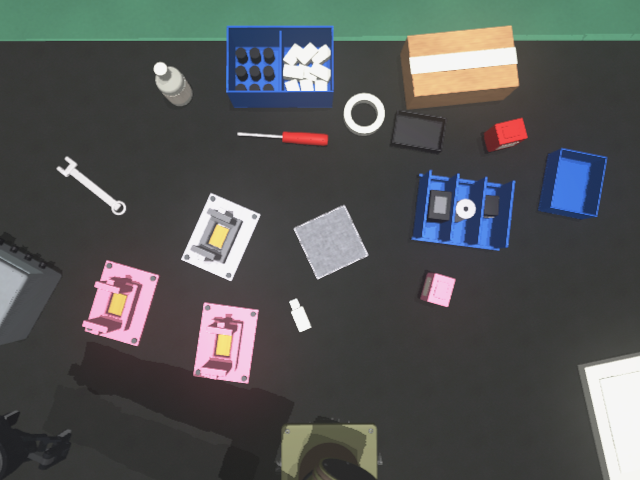

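View pics/scene0.png

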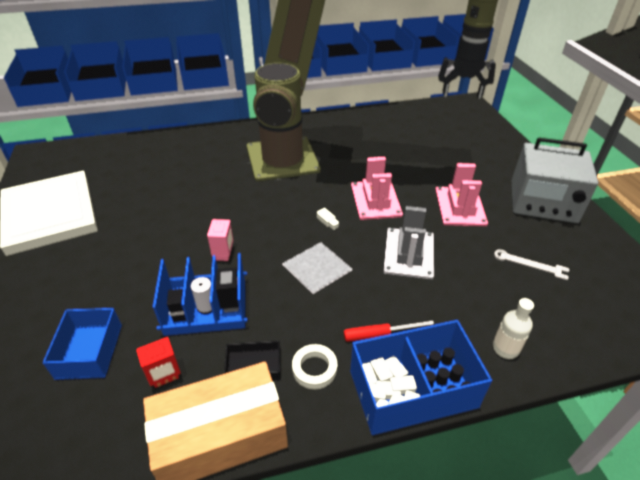

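The top view shows three candidate blocks:
- (440,205): black with a grey patch, standing in the leftmost bin bay. It fits the relay.
- (437,289): pink look-alike outside the bin.
- (505,135): red look-alike outside the bin.

The can is at (465,208) and the choke at (490,205). The grey socket on the light plate is at (220,237), and the pink ones at (120,303) and (225,343) are decoys. The pad is at (331,242). Next I'll confirm in a crop and measure.

```bash
cat > h.py <<'E'
from workcell import env
import cv2,numpy as np
np.set_printoptions(precision=4,suppress=True)
def cam(n):
    s=env.get_state(); m=env.camera_model(n); im=env.camera(n)[:,:,::-1].copy()
    if n=="wrist":
        T=np.eye(4); from scipy.spatial.transform import Rotation as R
        T[:3,:3]=R.from_quat(s["orientation"]).as_matrix(); T[:3,3]=s["position"]
        P=T@np.array(m["tool_from_camera"])
    else: P=np.array(m["pose"])
    return im,np.array(m["intrinsics"]),P
def ray(uv,K,P,z):
    uv=np.atleast_2d(uv).astype(float)
    d=np.c_[(uv[:,0]-K[0,2])/K[0,0],-(uv[:,1]-K[1,2])/K[1,1],-np.ones(len(uv))]@P[:3,:3].T
    return P[:3,3]+d*((z-P[2,3])/d[:,2])[:,None]
def rect(mask,K,P,z,off=(0,0)):
    c=max(cv2.findContours(mask.astype(np.uint8),cv2.RETR_EXTERNAL,cv2.CHAIN_APPROX_NONE)[0],key=cv2.contourArea)
    w=ray(c[:,0,:]+np.array(off),K,P,z)[:,:2]
    (cx,cy),(a,b),t=cv2.minAreaRect((w*1000).astype(np.float32)); 
    return np.round([cx,cy,a,b,t],1)
def sub(im,x0,y0,x1,y1): return im[y0:y1,x0:x1].astype(int)
E
python3 - <<'E'
from h import *
im,K,P=cam("top")
a=cv2.resize(im[160:260,405:525],None,fx=5,fy=5,interpolation=cv2.INTER_CUBIC)
cv2.imwrite("pics/bin.png",a)
s=sub(im,170,185,270,290); m=(s.min(2)>150)
h=cv2.convexHull(np.argwhere(m)[:,::-1].astype(np.int32)); mm=cv2.fillConvexPoly(np.zeros(m.shape,np.uint8),h,1)
print("plate",rect(mm,K,P,.010,(170,185)))
g=(s[:,:,2]-s[:,:,0]>80); print("gold z.034",rect(g,K,P,.034,(170,185)))
s=sub(im,285,195,380,290); m=s.min(2)>80; print("pad",rect(cv2.morphologyEx(m.astype(np.uint8),cv2.MORPH_CLOSE,np.ones((5,5))),K,P,.004,(285,195)))
s=sub(im,405,160,525,260); m=(s[:,:,0]-s[:,:,2]>60); h=cv2.convexHull(np.argwhere(m)[:,::-1].astype(np.int32)); mm=cv2.fillConvexPoly(np.zeros(m.shape,np.uint8),h,1)
print("bin hull z.098",rect(mm,K,P,.098,(405,160)),"z0",rect(mm,K,P,0.,(405,160)))
s=sub(im,425,185,455,225); sat=s.max(2)-s.min(2); m=(s.min(2)>70)&(sat<30); print("patch",rect(m,K,P,.094,(425,185)))
m=(sat<30)&(s.max(2)<200); print("relaytop",rect(m,K,P,.094,(425,185)))
E
```

```text
plate [508.8 234.3 123.  162.3  66.5]
gold z.034 [509.  234.5  28.9  43.9  66.4]
pad [498.   -7.5 127.8 127.8  24.9]
bin hull z.098 [ 557.3 -274.1  199.2  148.2   82.7] z0 [ 567.9 -303.2  218.3  162.4   82.7]
patch [ 567.8 -227.2   40.5   56.8   82.9]
relaytop [ 564.7 -226.    45.2   65.7   83.4]
```

View pics/bin.png

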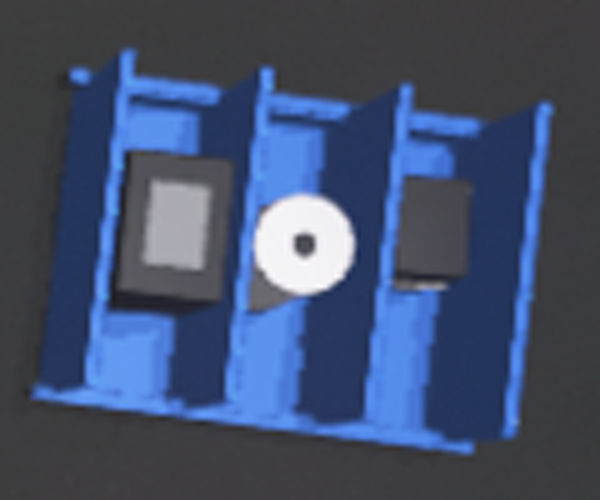

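The crop confirms the relay. It is the large black block with the grey patch in the leftmost bay, with the patch centred at about full-image (441,205). The can is in the middle bay and the choke in the right bay. I'll move above it for a closer wrist look.

```bash
cat >> h.py <<'E'
def go(x,y,z,yaw):
    "rows' numbers to a world TCP position and tool-y heading (deg, mod 180)"
    from scipy.spatial.transform import Rotation as R
    s=env.get_state(); M=R.from_quat(s["orientation"]).as_matrix()
    d=M.T@(np.array([x,y,z])-s["position"])/0.5
    cur=np.degrees(np.arctan2(M[1,1],M[0,1])); t=(cur-yaw+90)%180-90
    print("shift",d.round(4),"twist",round(t/360,4),"deg",round(t,1),"cur yaw",round(cur,2),"t",s["time_s"])
E
python3 - <<'E'
from h import *
im,K,P=cam("top")
s=sub(im,425,185,455,225); sat=s.max(2)-s.min(2); m=(s.min(2)>110)&(sat<30); print("patch",rect(m,K,P,.094,(425,185)))
print(ray([[440.8,205],[466,208.5]],K,P,.094))
go(.560,-.230,.30,-7)
E
```

```text
patch [ 568.4 -228.1   25.5   34.8   82.1]
[[ 0.5672 -0.2297  0.094 ]
 [ 0.5599 -0.281   0.094 ]]
shift [-1.2094 -1.1073 -0.1372] twist 0.215 deg 77.4 cur yaw 70.42 t 0.2
```

```bash
python3 -m handwheel '[[[-0.6,-0.55,-0.137],0.11,-1],[[-0.6,-0.55,-0.137],0.11,-1],[[-0.6,-0.55,-0.137],0.11,-1],[[-0.6,-0.55,-0.137],0.11,-1],[[-0.6,-0.55,-0.137],0.11,-1],[[-0.6,-0.55,-0.137],0.11,-1],[[-0.6,-0.55,-0.137],0.11,-1],[[-0.6,-0.55,-0.137],0.11,-1]]'; python3 -c "
from h import *
go(.560,-.230,.30,-7)"
```

```text
time_s: 1.0
position: [0.361, 0.1442, 0.2981]
orientation: [0.494, 0.87, 0.0, 0.0]
contact_force: [1.0, 0.1, -0.6]
gripper_width: 0.0851
gripper_force: 0.0
shift [-0.8466 -0.0417 -0.0037] twist 0.1051 deg 37.8 cur yaw 30.83 t 1.0
```

```bash
python3 -m handwheel '[[[-0.847,-0.042,-0.004],0.105,-1],[[-0.847,-0.042,-0.004],0.105,-1],[[-0.847,-0.042,-0.004],0.105,-1],[[-0.847,-0.042,-0.004],0.105,-1],[[-0.847,-0.042,-0.004],0.105,-1],[[-0.847,-0.042,-0.004],0.105,-1],[[-0.847,-0.042,-0.004],0.105,-1],[[-0.847,-0.042,-0.004],0.105,-1]]'; python3 -c "
from h import *
go(.560,-.230,.30,-7)"
```

```text
time_s: 1.8
position: [0.5487, -0.2093, 0.2994]
orientation: [0.749, 0.663, 0.0, -0.0]
contact_force: [2.0, 0.6, 0.2]
gripper_width: 0.085
gripper_force: 0.0
shift [-0.0384  0.0275 -0.0013] twist -0.0 deg -0.0 cur yaw -7.01 t 1.8
```

```bash
python3 -m handwheel '[[[0,0,0],0,-1],[[0,0,0],0,-1],[[0,0,0],0,-1]]'; python3 - <<'E'
from h import *
im,K,P=cam("wrist"); cv2.imwrite("pics/w1.png",im); np.savez("w1.npz",im=im,K=K,P=P)
go(.560,-.230,.30,-7)
s=im.astype(int); sat=s.max(2)-s.min(2); m=((s.min(2)>100)&(s.max(2)<200)&(sat<30)).astype(np.uint8)
n,l,st,c=cv2.connectedComponentsWithStats(m)
for i in range(1,n):
    if st[i,4]>300: print(st[i],c[i],rect(l==i,K,P,.094))
E
```

```text
time_s: 2.1
position: [0.5476, -0.2064, 0.2994]
orientation: [0.749, 0.663, -0.0, -0.001]
contact_force: [0.4, 0.1, -0.2]
gripper_width: 0.0854
gripper_force: 0.0
shift [-0.0445  0.0304 -0.0004] twist 0.0002 deg 0.1 cur yaw -6.92 t 2.15
[486   0  49  89 759] [498.6271  53.4058] [713.9 -98.1  31.1  70.1  15.1]
[528   4  44  67 910] [556.8484  30.4549] [751.2 -88.5  30.3  49.5  12.9]
[159 208  48  12 336] [183.1518 213.4702] [ 416.8 -199.4    8.6   43.3   74.3]
[329 212  37  25 863] [347.263  223.5388] [ 568.2 -228.4   23.3   34.    83. ]
[145 303  55  67 976] [170.0594 335.6035] [ 375.5 -321.7   92.5   22.6   52.8]
[446 303  54  67 967] [474.7094 335.5967] [ 686.2 -359.4   22.6   91.8   22.9]
[ 76 453  44  25 506] [ 98.8557 463.9328] [ 248.8 -479.    59.1   18.8   11.7]
```

View pics/w1.png

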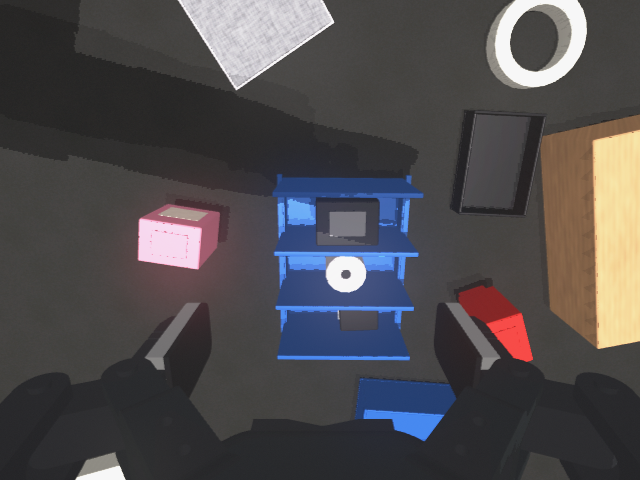

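The wrist view puts the relay's patch at (347,223), which is world (0.568,-0.228) with x heading -7°. The top view gives the same. I'll align over it, then descend.

```bash
python3 -c "
from h import *
go(.5683,-.2283,.15,-7)"; python3 -m handwheel '[[[-0.04,0.046,0.05],0,-1],[[-0.04,0.046,0.15],0,-1],[[-0.04,0.046,0.25],0,-1],[[-0.04,0.046,0.30],0,-1],[[-0.04,0.046,0.30],0,-1],[[-0.04,0.046,0.30],0,-1]]'; python3 -c "
from h import *
go(.5683,-.2283,.045,-7)"
```

```text
shift [-0.0392  0.0466  0.2996] twist 0.0002 deg 0.1 cur yaw -6.92 t 2.15
time_s: 2.75
position: [0.5687, -0.2288, 0.1508]
orientation: [0.748, 0.663, 0.0, 0.0]
contact_force: [0.7, 0.3, 0.1]
gripper_width: 0.0856
gripper_force: 0.0
shift [ 0.001  -0.001   0.2115] twist 0.0003 deg 0.1 cur yaw -6.9 t 2.75
```

```bash
python3 -m handwheel '[[[0,0,0.04],0,-1],[[0,0,0.08],0,-1],[[0,0,0.12],0,-1],[[0,0,0.15],0,-1],[[0,0,0.18],0,-1],[[0,0,0.21],0,-1],[[0,0,0.21],0,-1]]'; python3 -c "
from h import *
go(.5683,-.2283,.045,-7)"; python3 -m handwheel '[[[0,0,0],0,1],[[0,0,0],0,1],[[0,0,0],0,1],[[0,0,0],0,1],[[0,0,0],0,1],[[0,0,0],0,1],[[0,0,0],0,1],[[0,0,0],0,1]]'
```

```text
time_s: 3.45
position: [0.5694, -0.2297, 0.0457]
orientation: [0.749, 0.663, 0.0, 0.001]
contact_force: [-0.3, -0.1, -0.2]
gripper_width: 0.0853
gripper_force: 0.0
shift [ 0.0025 -0.0026  0.0014] twist 0.0002 deg 0.1 cur yaw -6.94 t 3.45
time_s: 4.25
position: [0.5702, -0.2305, 0.0471]
orientation: [0.749, 0.663, 0.001, 0.002]
contact_force: [-0.8, 0.2, 6.2]
gripper_width: 0.0595
gripper_force: 65.5
```

```bash
python3 -m handwheel '[[[0,0,-0.01],0,1],[[0,0,-0.04],0,1],[[0,0,-0.08],0,1],[[0,0,-0.13],0,1],[[0,0,-0.18],0,1],[[0,0,-0.24],0,1],[[0,0,-0.28],0,1],[[0,0,-0.28],0,1]]'; python3 - <<'E'
from h import *
im,K,P=cam("wrist"); cv2.imwrite("pics/w2.png",cv2.resize(im[150:480],(640,330)))
go(.498,-.0075,.187,-7)
E
```

```text
time_s: 5.05
position: [0.5708, -0.2307, 0.1885]
orientation: [0.749, 0.663, 0.002, 0.003]
contact_force: [1.8, 0.4, -1.4]
gripper_width: 0.0593
gripper_force: 65.0
shift [ 0.4248 -0.1965 -0.0027] twist 0.0 deg 0.0 cur yaw -6.99 t 5.1
```

View pics/w2.png

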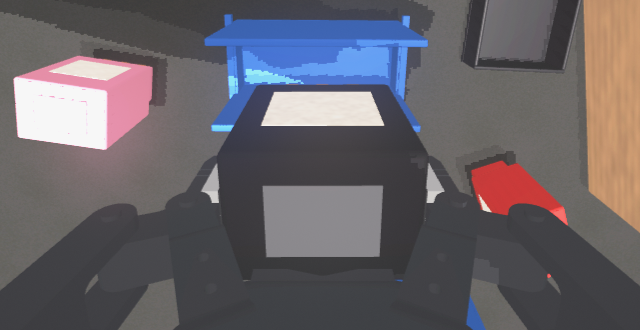

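The relay is held upright and centred. The top patch is at crop (323,220), and the pale side plate is above it at (322,108). Next is the carry to the pad.

```bash
python3 -m handwheel '[[[0.02,-0.01,0],0,1],[[0.07,-0.035,0],0,1],[[0.14,-0.065,0],0,1],[[0.21,-0.1,0],0,1],[[0.28,-0.13,0],0,1],[[0.35,-0.16,0],0,1],[[0.40,-0.186,0],0,1],[[0.424,-0.196,0],0,1]]'; python3 -m handwheel '[[[0,0,0.03],0,1],[[0,0,0.08],0,1],[[0,0,0.13],0,1],[[0,0,0.18],0,1],[[0,0,0.22],0,1],[[0,0,0.25],0,1],[[0,0,0.26],0,1],[[0,0,0.26],0,1]]';python3 -c "
from h import *
go(.498,-.0075,.047,-7)"
```

```text
time_s: 5.9
position: [0.4937, -0.005, 0.1828]
orientation: [0.748, 0.664, -0.002, -0.002]
contact_force: [-0.3, -0.8, -1.9]
gripper_width: 0.0594
gripper_force: 65.2
time_s: 6.7
position: [0.4957, -0.0076, 0.0533]
orientation: [0.749, 0.663, -0.001, -0.001]
contact_force: [0.1, 0.0, -1.8]
gripper_width: 0.0595
gripper_force: 65.2
shift [0.0008 0.0046 0.0126] twist 0.0 deg 0.0 cur yaw -7.0 t 6.7
```

```bash
python3 -m handwheel '[[[0,0,0.003],0,1],[[0,0,0.006],0,1],[[0,0,0.008],0,1],[[0,0,0.008],0,1]]'; python3 -m handwheel '[[[0,0,0.002],0,1],[[0,0,0.004],0,1],[[0,0,0.004],0,1]]'
```

```text
time_s: 7.1
position: [0.4974, -0.0075, 0.0509]
orientation: [0.749, 0.663, 0.0, 0.0]
contact_force: [0.0, -0.4, -2.3]
gripper_width: 0.0596
gripper_force: 65.2
time_s: 7.4
position: [0.497, -0.0075, 0.0485]
orientation: [0.749, 0.663, -0.0, -0.0]
contact_force: [0.6, -0.5, -1.6]
gripper_width: 0.0595
gripper_force: 65.2
```

```bash
python3 -m handwheel '[[[0,0,0.002],0,1],[[0,0,0.003],0,1],[[0,0,0.003],0,1]]'; python3 -m handwheel '[[[0,0,0.001],0,1],[[0,0,0.002],0,1],[[0,0,0.002],0,1]]'
```

```text
time_s: 7.7
position: [0.4971, -0.0075, 0.0471]
orientation: [0.749, 0.663, -0.0, -0.0]
contact_force: [-0.5, 0.2, -2.0]
gripper_width: 0.0596
gripper_force: 65.3
time_s: 8.0
position: [0.4971, -0.0075, 0.0471]
orientation: [0.749, 0.663, 0.0, 0.0]
contact_force: [-2.7, 0.5, 6.9]
gripper_width: 0.0594
gripper_force: 66.1
```

```bash
python3 -m handwheel '[[[0,0,-0.001],0,1],[[0,0,-0.001],0,-1],[[0,0,-0.001],0,-1],[[0,0,-0.001],0,-1],[[0,0,-0.001],0,-1],[[0,0,-0.001],0,-1],[[0,0,-0.001],0,-1],[[0,0,-0.001],0,-1]]'; python3 -m handwheel '[[[0,0,-0.03],0,-1],[[0,0,-0.08],0,-1],[[0,0,-0.16],0,-1],[[0,0,-0.24],0,-1],[[0,0,-0.3],0,-1],[[0,0,-0.3],0,-1],[[0,0,-0.3],0,-1]]'; python3 - <<'E'
from h import *
im,K,P=cam("wrist"); cv2.imwrite("pics/w3.png",im)
print(env.get_state()["qpos"])
s=im.astype(int); sat=s.max(2)-s.min(2); m=((s.min(2)>80)&(sat<40)).astype(np.uint8)
n,l,st,c=cv2.connectedComponentsWithStats(m)
for i in range(1,n):
    if st[i,4]>300: print(st[i],c[i],rect(l==i,K,P,.094))
go(.497,-.0075,.2,83)
E
```

```text
time_s: 8.8
position: [0.4971, -0.0075, 0.0465]
orientation: [0.749, 0.663, -0.0, -0.0]
contact_force: [-0.4, -0.7, 0.3]
gripper_width: 0.0852
gripper_force: 0.0
time_s: 9.5
position: [0.4976, -0.0075, 0.1971]
orientation: [0.749, 0.663, 0.001, 0.001]
contact_force: [-0.2, 0.0, 0.2]
gripper_width: 0.0856
gripper_force: 0.0
[-0.0151  0.2309 -0.2724  1.0683 -0.      1.6776]
[   0    0  107   32 3167] [52.3255 14.7657] [360.3 141.   15.7  61.1  82. ]
[     0      0    640    433 189275] [335.6869 183.8098] [486.2 -18.3 300.5 475.   83. ]
[ 76 452  49  28 939] [101.2833 468.2449] [ 291.8 -179.8   28.    39.8   82.9]
[520 452  44  28 721] [539.9903 465.896 ] [ 653.7 -227.    28.7   32.    74.9]
shift [ 0.0001  0.0007 -0.008 ] twist -0.25 deg -90.0 cur yaw -6.98 t 9.55
```

View pics/w3.png

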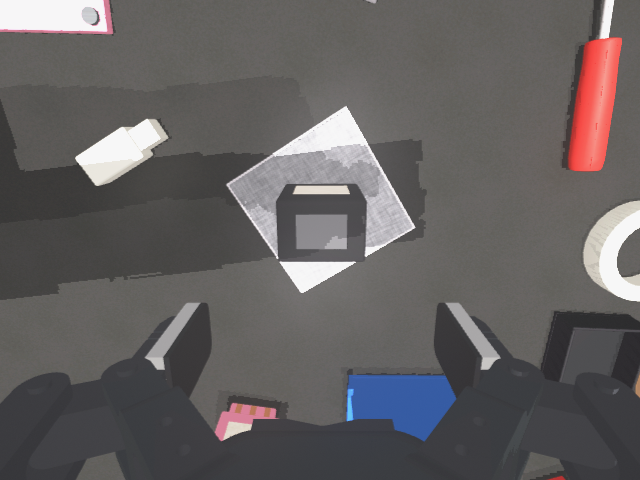

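The relay stands upright on the pad, with its top patch at about (321,231). I'll turn 90°, measure it, and look at the socket with the same wrist view before regrasping.

```bash
python3 -m handwheel '[[[0,0,-0.008],-0.125,-1],[[0,0,-0.008],-0.25,-1],[[0,0,-0.008],-0.25,-1],[[0,0,-0.008],-0.25,-1],[[0,0,-0.008],-0.25,-1],[[0,0,-0.008],-0.25,-1],[[0,0,-0.008],-0.25,-1],[[0,0,-0.008],-0.25,-1]]'; python3 -c "
from h import *
go(.497,-.0075,.2,83)"
```

```text
time_s: 10.35
position: [0.4957, -0.0075, 0.1985]
orientation: [0.241, 0.971, -0.0, -0.002]
contact_force: [-0.6, 0.5, -0.2]
gripper_width: 0.0853
gripper_force: 0.0
shift [-0.0023  0.0012 -0.003 ] twist -0.058 deg -20.9 cur yaw 62.13 t 10.35
```

```bash
python3 - <<'E'
from h import *
im,K,P=cam("top")
s=sub(im,290,195,380,290); sat=s.max(2)-s.min(2)
m=((s.max(2)<75)).astype(np.uint8)
n,l,st,c=cv2.connectedComponentsWithStats(m)
for i in range(1,n):
    if st[i,4]>100: print(st[i],c[i],rect(l==i,K,P,.094,(290,195)))
E
```

```text
[   0    0   17   95 1254] [ 6.7743 50.6571] [492.9  61.6  32.4 191.   90. ]
```

```bash
python3 -m handwheel '[[[0,0,-0.002],-0.058,-1],[[0,0,-0.002],-0.058,-1],[[0,0,-0.002],-0.058,-1],[[0,0,-0.002],-0.058,-1],[[0,0,-0.002],-0.058,-1]]'; python3 - <<'E'
from h import *
im,K,P=cam("wrist"); cv2.imwrite("pics/w4.png",im)
s=im.astype(int); sat=s.max(2)-s.min(2)
print(env.get_state()["position"])
g=cv2.cvtColor(im,cv2.COLOR_BGR2GRAY); print(g[180:280:6,240:400:8])
go(.509,.2344,.2,66.5)
E
```

```text
time_s: 10.9
position: [0.4964, -0.0075, 0.2005]
orientation: [0.065, 0.998, -0.0, -0.001]
contact_force: [0.5, 0.4, 0.6]
gripper_width: 0.0855
gripper_force: 0.0
[ 0.4966 -0.0075  0.2008]
[[174 235 232 232 200 121 114 124  56  55  53  52  52  52  59 114 123 148
  207  75]
 [226 231 222 228 215 118 115 116  57  56  54  52  53  51  53 117 119 134
  200 125]
 [228 219 227 219 210 120 122  65  57  55  53  53  52  53  53 114 111 122
  210 225]
 [225 221 234 216 221 159 166  60  60  59  59  57  57  57  57  66 120 116
  203 193]
 [191 219 220 216 237 222 154  60  60  59  58  57  56  57  57  66 118 111
  224 211]
 [ 85 221 226 218 224 148 149  59  60  59  57  57  55  56  56  74 121 140
  229 223]
 [ 86  92 152 198 147 149 156  60  59 108 106 106 106 106  55  86 153 140
  144 218]
 [ 83  67 155 149 147 145 147  59  59 106 106 106 105 105  56  92 140 146
  138 147]
 [ 83  80  68 153 148 140 143  70  58 106 107 105 105 106  55  96 149 151
  156 150]
 [ 84  67  67 157 143 153 145  70  58 106 106 105 106 106  55 109 139 151
  145 137]
 [ 83  82  66  66 162 151 147  88  70 137 105 105 105 105  55 112 154 149
  157 146]
 [ 84  80  83  83 247 227 147 106  70 136 130 105 105 105  54 127 146 130
  228  81]
 [ 80  80  80  82  83 233 147 131  68 135 134 134 108 105  52 126 146 190
   82  81]
 [ 80  78  81  81  82 247 134 137  67 134 134 134 133 133  62 126  63  61
   81  79]
 [ 81  80  80  83  83  81 146 130  66  65  64  64  63  63  61  60  62  62
   81  79]
 [ 81  79  81  82  80  82 208 137  64  63  63  62  61  60  61  61  61  59
   79  81]
 [ 79  80  82  80  82  79  76 152  81  81  82  80  56  54  56  60  60  60
   65  79]]
shift [0.0383 0.4829 0.0015] twist 0.0445 deg 16.0 cur yaw 82.52 t 10.95
```

```bash
python3 - <<'E'
from h import *
_,K,P=cam("wrist"); im=cv2.imread("pics/w4.png")
g=cv2.cvtColor(im,cv2.COLOR_BGR2GRAY)
n,l,st,c=cv2.connectedComponentsWithStats(((g>95)).astype(np.uint8))
i=l[235,330]; print(st[i],c[i],rect(l==i,K,P,.094))
go(.509,.2344,.2,66.5)
E
python3 -m handwheel '[[[0.03,0.1,0],0.022,-1],[[0.038,0.2,0],0.044,-1],[[0.038,0.3,0],0.044,-1],[[0.038,0.4,0],0.044,-1],[[0.038,0.483,0],0.044,-1],[[0.038,0.483,0],0.044,-1],[[0.038,0.483,0],0.044,-1]]'
python3 - <<'E'
from h import *
im,K,P=cam("wrist"); cv2.imwrite("pics/w5.png",im); np.savez("w5.npz",im=im,K=K,P=P)
print(env.get_state()["position"])
E
```

```text
[ 310  213   36   48 1661] [327.9097 236.2173] [497.8  -5.7  23.8  33.6  83.5]
shift [0.0383 0.4829 0.0019] twist 0.0446 deg 16.0 cur yaw 82.55 t 11.0
time_s: 11.7
position: [0.5089, 0.2355, 0.201]
orientation: [0.2, 0.98, -0.0, -0.0]
contact_force: [-0.3, -0.3, -0.4]
gripper_width: 0.0856
gripper_force: 0.0
[0.5087 0.2342 0.2011]
```

View pics/w5.png

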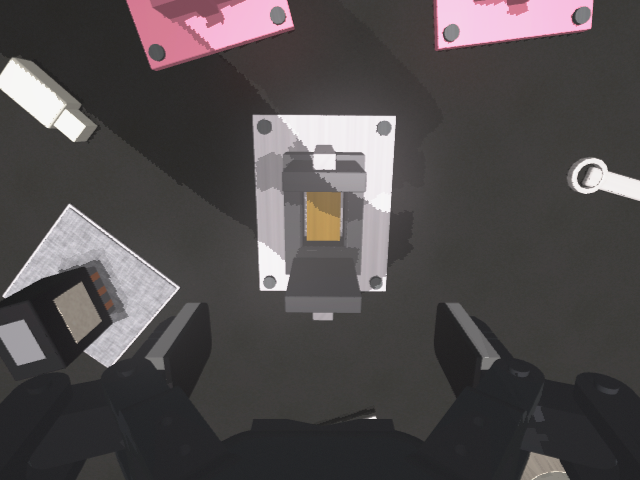

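The socket view is clear. The light plate has corners near (253,115), (396,117), (386,291) and (260,291), and the hole with its gold carrier is near (324,216). I'll measure the plate edges and the hole.

```bash
python3 - <<'E'
from h import *
d=np.load("w5.npz"); im,K,P=d["im"],d["K"],d["P"]
g=cv2.GaussianBlur(cv2.cvtColor(im,cv2.COLOR_BGR2GRAY),(3,3),0).astype(int)
m=(g>85)
def line(pts): 
    vx,vy,x,y=cv2.fitLine(np.array(pts,np.float32),cv2.DIST_HUBER,0,.01,.01).ravel(); return np.array([vx,vy]),np.array([x,y])
L=line([(240+np.argmax(m[r,240:300]),r) for r in range(125,285,4)])
R=line([(410-np.argmax(m[r,410:370:-1]),r) for r in range(125,285,4)])
T=line([(c,100+np.argmax(m[100:140,c])) for c in range(258,392,4)])
B=line([(c,305-np.argmax(m[305:270:-1,c])) for c in list(range(264,282,2))+list(range(366,384,2))])
def X(a,b): t=np.linalg.solve(np.c_[a[0],-b[0]],b[1]-a[1]); return a[1]+t[0]*a[0]
c=np.array([X(L,T),X(T,R),X(R,B),X(B,L)]); w=ray(c,K,P,.010)[:,:2]
print(c.round(1)); print(w*1000, "centre",w.mean(0)*1000)
e=lambda a,b:(np.linalg.norm(b-a)*1000,np.degrees(np.arctan2(*(b-a)[::-1])))
for i in range(4): print(e(w[i],w[(i+1)%4]))
s=im.astype(int); gold=(s[:,:,2]-s[:,:,0]>60)&(np.indices(g.shape)[0]<250)&(np.indices(g.shape)[0]>180)
print("gold",rect(gold,K,P,.034))
print("col",g[216,280:370:2]); print("row",g[176:262:2,324])
E
```

```text
[[252.2 114. ]
 [396.7 114. ]
 [385.3 292.1]
 [258.5 290.9]]
[[411.9789 211.8161]
 [459.0494 322.1669]
 [606.6352 257.2291]
 [558.2296 146.7831]] centre [508.9733 234.4988]
(np.float64(119.97056483243101), np.float64(66.89914468616765))
(np.float64(161.24039200698866), np.float64(-23.74950693911588))
(np.float64(120.58779976436924), np.float64(-113.66657160457977))
(np.float64(160.05799107737218), np.float64(156.02683472604227))
gold [510.1 233.9  27.1  41.   66.9]
col [183 180 139 117 117 117 117 117 118 117 104  93 119 163 156 155 153 150
 153 155 155 155 157 157 158 155 149 141 128 121 154 150  86  92  95  96
  96  96  96  97  96 124 178 181 183]
row [158 129 110 101  99  98  98  97 115 122 121 121 121 120 121 120 119 120
 143 157 157 157 157 156 156 156 155 155 155 155 155 154 125  83  83  90
  91  92  92  92  91  84  82]
```

```bash
python3 -c "
from h import *
go(.4978,-.006,.15,83.2)"; python3 -m handwheel '[[[0,-0.1,0.0],-0.02,-1],[[0.04,-0.2,0.0],-0.045,-1],[[0.15,-0.4,0.02],-0.046,-1],[[0.167,-0.451,0.1],-0.046,-1],[[0.167,-0.451,0.1],-0.046,-1],[[0.167,-0.451,0.1],-0.046,-1],[[0.167,-0.451,0.1],-0.046,-1],[[0.167,-0.451,0.1],-0.046,-1]]'; python3 -c "
from h import *
go(.4978,-.006,.045,83.2)"
```

```text
shift [-0.1691 -0.45    0.1028] twist -0.0455 deg -16.4 cur yaw 66.82 t 11.75
time_s: 12.55
position: [0.3453, 0.0597, 0.1526]
orientation: [0.059, 0.998, 0.0, 0.002]
contact_force: [0.7, -0.6, 0.5]
gripper_width: 0.0856
gripper_force: 0.0
shift [-0.3177 -0.0948  0.216 ] twist 0.0001 deg 0.0 cur yaw 83.25 t 12.55
```

I typed the x sign wrong, so the tool went wide, but in free space. Correcting now.

```bash
python3 -m handwheel '[[[-0.1,-0.03,0],0,-1],[[-0.2,-0.06,0],0,-1],[[-0.3,-0.09,0],0,-1],[[-0.318,-0.095,0],0,-1],[[-0.318,-0.095,0],0,-1],[[-0.318,-0.095,0],0,-1]]'; python3 -c "
from h import *
go(.4978,-.006,.045,83.2)"
```

```text
time_s: 13.15
position: [0.4971, -0.0052, 0.1517]
orientation: [0.058, 0.998, 0.0, 0.0]
contact_force: [0.7, 0.7, -0.1]
gripper_width: 0.0854
gripper_force: 0.0
shift [-0.0015 -0.0014  0.2134] twist 0.0005 deg 0.2 cur yaw 83.37 t 13.15
```

```bash
python3 -m handwheel '[[[0,0,0.04],0,-1],[[0,0,0.08],0,-1],[[0,0,0.12],0,-1],[[0,0,0.16],0,-1],[[0,0,0.19],0,-1],[[0,0,0.212],0,-1],[[0,0,0.212],0,-1]]';  python3 -m handwheel '[[[0,0,0],0,1],[[0,0,0],0,1],[[0,0,0],0,1],[[0,0,0],0,1],[[0,0,0],0,1],[[0,0,0],0,1],[[0,0,0],0,1],[[0,0,0],0,1]]'
```

```text
time_s: 13.85
position: [0.4943, -0.0049, 0.0447]
orientation: [0.057, 0.998, -0.0, -0.001]
contact_force: [-0.6, 0.0, 0.4]
gripper_width: 0.0857
gripper_force: 0.0
time_s: 14.65
position: [0.4969, -0.0053, 0.0466]
orientation: [0.058, 0.998, 0.0, 0.001]
contact_force: [-0.1, 0.7, 5.5]
gripper_width: 0.0433
gripper_force: 60.3
```

```bash
python3 -m handwheel '[[[0,0,-0.01],0,1],[[0,0,-0.04],0,1],[[0,0,-0.09],0,1],[[0,0,-0.15],0,1],[[0,0,-0.22],0,1],[[0,0,-0.28],0,1],[[0,0,-0.32],0,1],[[0,0,-0.32],0,1]]';  python3 -c "
from h import *
go(.509,.2345,.205,66.4)"
```

```text
time_s: 15.45
position: [0.4979, -0.0057, 0.2083]
orientation: [0.058, 0.998, -0.0, 0.003]
contact_force: [1.1, -0.1, -1.7]
gripper_width: 0.0435
gripper_force: 61.0
shift [0.0336 0.4798 0.0066] twist 0.0471 deg 17.0 cur yaw 83.36 t 15.45
```

```bash
python3 -m handwheel '[[[0,0.02,0],0.01,1],[[0.01,0.08,0],0.02,1],[[0.02,0.17,0],0.03,1],[[0.03,0.26,0],0.047,1],[[0.034,0.35,0],0.047,1],[[0.034,0.42,0],0.047,1],[[0.034,0.47,0],0.047,1],[[0.034,0.48,0],0.047,1]]'; python3 -m handwheel '[[[0,0,0],0,1],[[0,0,0],0,1],[[0,0,0],0,1]]'; python3 - <<'E'
from h import *
s=env.get_state(); im,K,P=cam("wrist"); cv2.imwrite("pics/w6.png",im)
g=cv2.cvtColor(im,cv2.COLOR_BGR2GRAY)
zt=s["position"][2]+.0474
n,l,st,c=cv2.connectedComponentsWithStats((g>85).astype(np.uint8))
for i in range(1,n):
    if st[i,4]>2000 and abs(c[i][0]-322)<100: print(st[i],c[i],rect(l==i,K,P,zt))
print(s["position"])
go(.509,.2345,.205,66.4)
E
```

```text
time_s: 16.25
position: [0.5062, 0.2372, 0.2034]
orientation: [0.202, 0.979, -0.0, -0.001]
contact_force: [-0.3, -0.2, -2.3]
gripper_width: 0.0434
gripper_force: 61.3
time_s: 16.55
position: [0.5065, 0.2334, 0.2051]
orientation: [0.205, 0.979, -0.001, -0.0]
contact_force: [0.2, -0.3, -2.3]
gripper_width: 0.0436
gripper_force: 61.4
[  256   116   148   150 15825] [327.5099 172.8722] [456.  256.2  36.   37.6  66.3]
[0.5065 0.2334 0.2051]
shift [-0.0034  0.0037  0.0008] twist -0.0001 deg -0.0 cur yaw 66.36 t 16.6
```

View pics/w6.png

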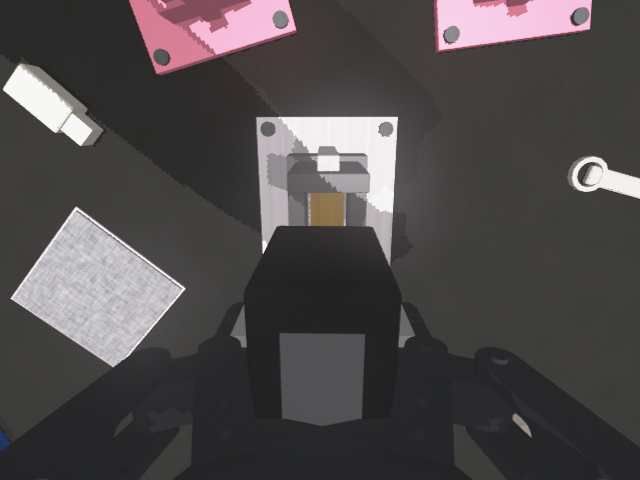

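The relay is held upright over the socket. Its patch's front edge is at row 333, columns 280–364, and the plate and hole are visible behind it. I'll work out its offset in the tool frame.

```bash
python3 - <<'E'
from h import *
m=env.camera_model("wrist"); K=np.array(m["intrinsics"]); T=np.array(m["tool_from_camera"])
im=cv2.imread("pics/w6.png"); g=cv2.cvtColor(im,cv2.COLOR_BGR2GRAY).astype(int)
print("col322",g[222:345:2,322]); print("col265",g[240:320:2,265])
r=345; print("row345",[ (c,g[r,c]) for c in range(272,290,1)],[ (c,g[r,c]) for c in range(358,372)])
print("r296", g[296,238:256], g[296,390:410])
pts=[[280,333],[364,333],[248,292],[399,292],[322,292],[322,333]]
print(ray(pts,K,T,-.0474)*1000)
E
```

```text
col322 [116 116  62  52  51  50  50  49  47  48  47  46  45  43  43  41  41  42
  41  39  38  38  38  38  34  36  36  34  35  34  34  34  34  36  35  35
  35  36  35  34  34  34  35  35  34  36  34  36  35  35  35  35  34  35
  35  38  81  82  82  83  82  83]
col265 [192 243 245 245 238  43  42  41  40  41  39  40  39  39  38  38  37  39
  36  37  37  37  35  35  37  37  38  37  37  37  37  35  36  37  36  36
  38  36  36  36]
row345 [(272, np.int64(36)), (273, np.int64(35)), (274, np.int64(35)), (275, np.int64(35)), (276, np.int64(36)), (277, np.int64(35)), (278, np.int64(35)), (279, np.int64(51)), (280, np.int64(82)), (281, np.int64(82)), (282, np.int64(83)), (283, np.int64(83)), (284, np.int64(82)), (285, np.int64(82)), (286, np.int64(83)), (287, np.int64(82)), (288, np.int64(82)), (289, np.int64(83))] [(358, np.int64(83)), (359, np.int64(83)), (360, np.int64(83)), (361, np.int64(82)), (362, np.int64(82)), (363, np.int64(82)), (364, np.int64(75)), (365, np.int64(35)), (366, np.int64(35)), (367, np.int64(36)), (368, np.int64(36)), (369, np.int64(36)), (370, np.int64(34)), (371, np.int64(36))]
r296 [66 65 63 64 63 55 37 37 38 37 38 38 38 38 39 39 36 36] [36 36 36 36 37 36 35 35 35 36 36 44 63 62 62 63 61 64 62 61]
[[ 16.3407 -13.3058 -47.4   ]
 [ 16.3321  10.1911 -47.4   ]
 [ 28.8516 -21.5547 -47.4   ]
 [ 28.8374  19.264  -47.4   ]
 [ 28.8447  -1.5515 -47.4   ]
 [ 16.3364  -1.5576 -47.4   ]]
```

```bash
cat > plate.py <<'E'
from h import *
def plate(im,z):
    m=env.camera_model("wrist"); K=np.array(m["intrinsics"]); T=np.array(m["tool_from_camera"])
    g=cv2.GaussianBlur(cv2.cvtColor(im,cv2.COLOR_BGR2GRAY),(3,3),0); b=g>85
    r0=next(r for r in range(60,230) if b[r,275:380].mean()>.7)
    rows=range(r0+8,r0+100,3)
    def fit(p):
        w=ray(np.array(p,float),K,T,z)[:,:2]*1000
        vx,vy,x,y=cv2.fitLine(w.astype(np.float32),cv2.DIST_HUBER,0,.01,.01).ravel(); return np.array([vx,vy]),np.array([x,y])
    def lx(r): 
        c=325
        c=np.flatnonzero(b[r,235:295]); return (235+c[0]-.5,r)
    def rx(r): c=np.flatnonzero(b[r,370:415]); return (370+c[-1]+.5,r)
    L=fit([lx(r) for r in rows]);R=fit([rx(r) for r in rows])
    Tp=fit([(c,r0-12+np.argmax(b[r0-12:r0+20,c])-.5) for c in range(270,385,3)])
    X=lambda a,b:a[1]+np.linalg.solve(np.c_[a[0],-b[0]],b[1]-a[1])[0]*a[0]
    A,B=X(L,Tp),X(Tp,R); d=L[0]*np.sign(-L[0][0]); e=R[0]*np.sign(-R[0][0]); u=(d+e); u/=np.linalg.norm(u)
    print("width",np.linalg.norm(B-A).round(1),"x-axis twist deg",np.degrees(np.arctan2(-u[1],-u[0])).round(2),"top edge deg",np.degrees(np.arctan2(*(B-A))).round(2))
    print("plate centre in tool",(A+B)/2+80*u)
E
python3 - <<'E'
from plate import *
plate(cv2.imread("pics/w6.png"),.1951)
s=env.get_state(); plate(cv2.imread("pics/w5.png"),.191); print(s["position"])
E
```

```text
width 120.7 x-axis twist deg -0.31 top edge deg 0.65
plate centre in tool [-0.8949  2.6982]
width 121.0 x-axis twist deg 0.4 top edge deg -0.02
plate centre in tool [ 0.1644 -0.4404]
[0.5067 0.2335 0.2054]
```

```bash
python3 -m handwheel '[[[-0.001,0.008,0.0],0,1],[[-0.001,0.008,0.0],0,1],[[-0.001,0.008,0],0,1],[[-0.001,0.008,0],0,1]]'; python3 - <<'E'
from plate import *
for k in range(2):
    s=env.get_state(); im,K,P=cam("wrist"); plate(im,s["position"][2]-.010); print(s["position"])
    g=cv2.cvtColor(im,cv2.COLOR_BGR2GRAY); n,l,st,c=cv2.connectedComponentsWithStats(((g>65)&(g<100)).astype(np.uint8)); i=l[360,322]; print("patch",st[i])
go(.509,.236,.1,66.4)
E
```

```text
time_s: 17.0
position: [0.509, 0.2382, 0.2056]
orientation: [0.204, 0.979, 0.0, 0.0]
contact_force: [0.0, 0.2, -2.1]
gripper_width: 0.0436
gripper_force: 61.4
width 121.0 x-axis twist deg -0.09 top edge deg -0.02
plate centre in tool [-0.5298 -3.1083]
[0.509  0.2382 0.2056]
patch [ 280  333   85   93 7238]
width 121.1 x-axis twist deg -0.04 top edge deg -0.02
plate centre in tool [-0.5302 -3.1497]
[0.509  0.2382 0.2056]
patch [ 280  333   85   93 7238]
shift [-0.0019 -0.0041  0.2112] twist 0.0001 deg 0.0 cur yaw 66.45 t 17.1
```

```bash
python3 -m handwheel '[[[0.0005,-0.003,0],0,1],[[0.0005,-0.003,0],0,1],[[0.0005,-0.003,0],0,1],[[0.0005,-0.003,0],0,1],[[0.0005,-0.003,0],0,1]]'; python3 - <<'E'
from plate import *
s=env.get_state(); im,K,P=cam("wrist"); plate(im,s["position"][2]-.010); print(s["position"])
E
```

```text
time_s: 17.6
position: [0.5081, 0.237, 0.2056]
orientation: [0.204, 0.979, 0.0, 0.0]
contact_force: [0.1, -0.6, -2.2]
gripper_width: 0.0437
gripper_force: 61.4
width 120.9 x-axis twist deg -0.15 top edge deg 0.41
plate centre in tool [-0.8643 -1.6825]
[0.5081 0.237  0.2056]
```

```bash
python3 -m handwheel '[[[0,0,0.03],0,1],[[0,0,0.08],0,1],[[0,0,0.12],0,1],[[0,0,0.16],0,1],[[0,0,0.19],0,1],[[0,0,0.21],0,1],[[0,0,0.225],0,1],[[0,0,0.225],0,1]]'; python3 -m handwheel '[[[0,0,0],0,1],[[0,0,0],0,1],[[0,0,0],0,1]]'
```

```text
time_s: 18.45
position: [0.5077, 0.2368, 0.0923]
orientation: [0.204, 0.979, -0.0, -0.001]
contact_force: [-0.6, -0.5, -1.7]
gripper_width: 0.0436
gripper_force: 61.5
time_s: 18.75
position: [0.5087, 0.2373, 0.0939]
orientation: [0.204, 0.979, 0.0, 0.001]
contact_force: [0.4, 0.6, -1.9]
gripper_width: 0.0433
gripper_force: 61.5
```

```bash
python3 -m handwheel '[[[0,0,0.006],0,1],[[0,0,0.012],0,1],[[0,0,0.016],0,1],[[0,0,0.018],0,1],[[0,0,0.020],0,1],[[0,0,0.022],0,1],[[0,0,0.022],0,1]]'; python3 -m handwheel '[[[0,0,0.001],0,1],[[0,0,0.001],0,1]]'
```

```text
time_s: 19.45
position: [0.5079, 0.2367, 0.0818]
orientation: [0.204, 0.979, -0.0, -0.0]
contact_force: [0.5, -1.7, -3.2]
gripper_width: 0.0431
gripper_force: 61.5
time_s: 19.65
position: [0.5079, 0.2367, 0.0815]
orientation: [0.204, 0.979, -0.0, -0.0]
contact_force: [0.6, -1.3, -2.0]
gripper_width: 0.0435
gripper_force: 61.5
```

The foot is past the face with no vertical force, so it's in the hole. I'll push on.

```bash
python3 -m handwheel '[[[0,0,0.003],0,1],[[0,0,0.006],0,1],[[0,0,0.009],0,1],[[0,0,0.011],0,1],[[0,0,0.013],0,1],[[0,0,0.013],0,1]]'; python3 -m handwheel '[[[0,0,0.003],0,1],[[0,0,0.006],0,1],[[0,0,0.009],0,1],[[0,0,0.012],0,1],[[0,0,0.012],0,1]]'
```

```text
time_s: 20.25
position: [0.508, 0.2368, 0.0763]
orientation: [0.204, 0.979, -0.0, 0.0]
contact_force: [-2.9, -3.3, 8.0]
gripper_width: 0.0436
gripper_force: 62.4
time_s: 20.75
position: [0.508, 0.2368, 0.0706]
orientation: [0.204, 0.979, -0.0, 0.0]
contact_force: [-3.4, -4.1, 9.6]
gripper_width: 0.0431
gripper_force: 62.6
```

```bash
python3 -m handwheel '[[[0,0,0.003],0,1],[[0,0,0.006],0,1],[[0,0,0.009],0,1],[[0,0,0.011],0,1],[[0,0,0.011],0,1]]'; python3 -m handwheel '[[[0,0,0.001],0,1],[[0,0,0.002],0,1],[[0,0,0.003],0,1],[[0,0,0.003],0,1]]'
```

```text
time_s: 21.25
position: [0.508, 0.2368, 0.0652]
orientation: [0.204, 0.979, -0.0, 0.0]
contact_force: [-4.0, -4.4, 10.9]
gripper_width: 0.0436
gripper_force: 62.7
time_s: 21.65
position: [0.508, 0.2368, 0.0646]
orientation: [0.204, 0.979, 0.0, 0.001]
contact_force: [-6.0, -4.5, 16.8]
gripper_width: 0.0435
gripper_force: 63.2
```

Force is rising at the expected home height. I'll press a little more.

```bash
python3 -m handwheel '[[[0,0,0.002],0,1],[[0,0,0.003],0,1],[[0,0,0.003],0,1]]'; python3 -m handwheel '[[[0,0,0.002],0,1],[[0,0,0.003],0,1],[[0,0,0.003],0,1]]'
```

```text
time_s: 21.95
position: [0.5081, 0.2368, 0.0646]
orientation: [0.204, 0.979, 0.0, 0.001]
contact_force: [-8.4, -5.1, 27.8]
gripper_width: 0.0438
gripper_force: 64.1
time_s: 22.25
position: [0.5082, 0.237, 0.0644]
orientation: [0.204, 0.979, 0.001, 0.001]
contact_force: [-11.0, -6.0, 34.9]
gripper_width: 0.0432
gripper_force: 64.9
```

It has hit a hard stop at home height, with about 37 N and no further motion. I'll relieve the load, let go and retreat upward.

```bash
python3 -m handwheel '[[[0,0,-0.003],0,1],[[0,0,-0.006],0,1],[[0,0,-0.006],0,-1],[[0,0,-0.006],0,-1],[[0,0,-0.006],0,-1],[[0,0,-0.006],0,-1],[[0,0,-0.006],0,-1],[[0,0,-0.006],0,-1]]'; python3 -m handwheel '[[[0,0,-0.02],0,-1],[[0,0,-0.07],0,-1],[[0,0,-0.14],0,-1],[[0,0,-0.22],0,-1],[[0,0,-0.28],0,-1],[[0,0,-0.28],0,-1],[[0,0,-0.28],0,-1],[[0,0,-0.28],0,-1]]'; python3 - <<'E'
from h import *
im,K,P=cam("wrist"); s,_,_=cam("scene"); 
a=cv2.resize(im[100:340,180:480],(400,320)); b=cv2.resize(s[190:340,150:450],(400,200)); c=np.zeros((320,800,3),np.uint8); c[:,:400]=a; c[:200,400:]=b; cv2.imwrite("pics/w7.png",c)
g=cv2.cvtColor(im,cv2.COLOR_BGR2GRAY); print(env.get_state()["position"])
E
```

```text
time_s: 23.05
position: [0.5081, 0.2371, 0.0618]
orientation: [0.204, 0.979, -0.0, -0.0]
contact_force: [-0.0, -0.1, 0.3]
gripper_width: 0.0854
gripper_force: 0.0
time_s: 23.85
position: [0.5074, 0.2367, 0.2012]
orientation: [0.204, 0.979, -0.001, -0.001]
contact_force: [-0.8, 0.5, -0.9]
gripper_width: 0.0854
gripper_force: 0.0
[0.5071 0.2366 0.2006]
```

View pics/w7.png

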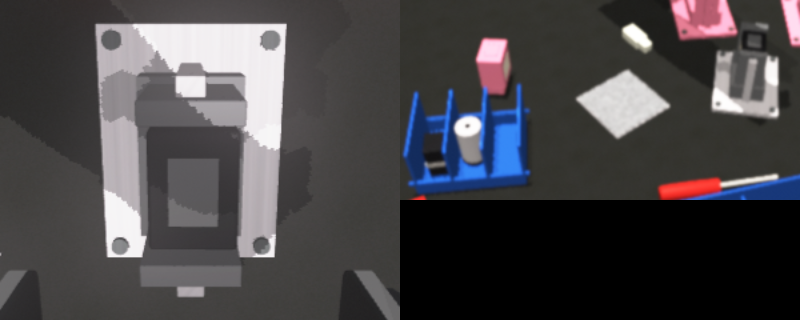

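The relay sits square between the cheeks, with its patch at crop (193,192). The can and choke still stand in the bin, and the hard stop was at the expected home height. Handing in.

```bash
python3 -c "
from workcell import env
print(env.job_done())"
```

```text
the job is handed in; nothing more can be done
None
```

The relay was set down on the pad, regrasped across its other sides, plugged into the socket until it hit a hard stop at the expected home height, and let go; the job is handed in at about 24 s of the 72 s, but the verdict was not returned.

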